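# Find the loaded table candle on the balance

## Robot

A 6-joint arm with a two-finger parallel gripper is mounted at the origin on the work surface. World frame = base frame: x ahead of the robot, y to its left, z up, the work surface at z = 0. Lengths are in m, angles in rad, forces in N, time in s.
With the tool pointing down it reaches from about 0.35 to 0.775 m from the base axis. Payload 5.5 kg.
Tool frame: the origin (TCP) lies at the very end of the fingers, on their centre line; the grasp point (between the pads) lies 19 mm behind it (grip_point_offset is the distance from the TCP to the grasp point, in m); z points along the fingers, y is the direction in which the jaws open and shut (so a half turn about z gives the same grasp; the last joint's range is limited). The gripper opens to 85 mm and grips with 20 to 120 N. Pads are 22 mm wide; open, the fingers measure 114 mm over their backs; the gripper's body (76 mm by 85 mm) begins 54 mm behind the grasp point. The pads swing forward as they close: fully open they stand 13 mm farther back than shut.
Start: joints at [1.121, 0.313, 0.046, 1.304, 0, 1.431], TCP at [0.175, 0.548, 0.231] pointing down, gripper open.
Joint ranges: [-2.76, 2.76], [-0.86, 1.69], [-1.03, 1.26], [-2.2, 2.34], [-1.47, 1.5], [-3.14, 3.14]. Speed limits (rad/s): [2.57, 2.57, 3.14, 3.14, 3.14, 3.14].

## Interface

Orientations are given as a unit quaternion [w, x, y, z].
In Python, from workcell import * gives the robot as it stands.
- The arm moves only by the shell command python3 -m crank 'ROWS' [OPENING] [FORCE]. ROWS is a JSON object of lists of equal length, an entry for each row: "travel": the shift along the tool's x, y, z in units of 40 mm (1.0 is 40 mm), a list of three; "turn": the turn about the tool's z in rad. In form: {"travel": [[x, y, z], ...], "turn": [turn, ...]}. A call has 1 to 5 rows; each row is the pose to reach, as a shift and turn from the pose commanded when the call began, along the tool's axes at that moment; what a row does not reach only later rows make up. A row lasts 1/12 s, in which the tool goes at most 41.7 mm and 7.16 degrees, less where a joint would pass 70% of its speed; a pose out of reach is approached as far as the arm can. A call with a gripper value outside its range is refused whole. OPENING is the finger opening in mm, from 0 to 85.4, set as the call begins (- or left out, the last holds). The fingers move at their own pace and stop on an object; FORCE is the grip in N (left out, the last holds). Time passes only in rows, so rows that repeat a pose let the fingers close. It gives the time, the measured TCP pose, the force and the opening at its end, in the units of the state.
- get_state(): the state, without advancing time (a new reading comes with each control period).
- read_camera(name): name is "scene" or "top" or "wrist"; returns a dict with "image" (384x512x3 uint8, red, green, blue), "K" (3x3 intrinsics, pixels), "R" (3x3) and "t" (3): a world point X has camera coordinates R X + t. Camera axes: x right, y down, z forward; pixel columns grow to the right and rows downward; lengths in m; the calibration is good to about 2 mm. A picture is of the moment at which its call begins. There is no depth.
- hand_in(): hands the job in, once; it reports no verdict.
The state is a dict: "clock": time; "joint_pos": joint angles; "qvel": joint speeds; "tau": joint torques, N m; "tcp_pos": TCP position; "orientation": TCP orientation; "wrist_force": force on the tool from outside, world axes, zero at the start; "ft_torque": the same for the moment, N m; "finger_gap": finger opening in m.
Only numpy, scipy, OpenCV 4.12 (cv2) and the standard library are available. Lean on these libraries where they do the work, as an engineer would, in place of code of your own. Each camera call takes 0.05 s, during which the arm holds its last target. There are 200 camera calls.

## Task

One of the two look-alike table candles has its battery inside, the other is empty. Find out which on the balance: set a candle gently on the pan and slide it outwards until it rests against the blue stop, let go and see how far the beam goes down. Finish with the loaded (heavy) candle standing alone on the pan against the stop, the beam well down, and the empty one standing upright in the wooden tray; lean on the balance with no more than about a kilo and a half, knock no candle over, and leave the green bottle, the wine glass and the sauce bowl alone.

Things in the scene. Friction and masses are not known exactly. Their poses are not given: they have to be found in the camera images.
- lamp_a_mid (a point): one of two outwardly identical cordless table candles: rigid white upright cylinder, 50 mm diameter, 70 mm tall, brass bands, amber dome (7 mm high) on top; this point is its centre, 35 mm above its underside, z along its axis. Either one may be the loaded one (about 330 to 410 g); the other is empty (135 to 165 g)
- lamp_b_mid (a point): one of two outwardly identical cordless table candles: rigid white upright cylinder, 50 mm diameter, 70 mm tall, brass bands, amber dome (7 mm high) on top; this point is its centre, 35 mm above its underside, z along its axis. Either one may be the loaded one (about 330 to 410 g); the other is empty (135 to 165 g)
- lamp_a: the candle of point lamp_a_mid; origin at the centre of its underside
- lamp_b: the candle of point lamp_b_mid; origin at the centre of its underside
- beam (a joint): tilt of the balance beam in rad: 0 level (empty pan, upper rest), grows as the pan goes down, lower rest at 0.13. Sprung and damped, settles within 1 s; about 5 N on the pan takes it fully down. With a candle against the stop: empty reads about 0.015 to 0.05, loaded 0.075 to 0.13; 0.06 parts them. Nearer the pivot a candle reads less, which tells nothing
- pan_mid (a point): middle of the pan's upper face, 99 mm above the table when level (it tilts with the beam). Aluminium pan 76 mm wide (x), 160 mm long (y), with lips 6 mm high and 3 mm thick along both long sides (70 mm between them). Its +y points along the beam outwards from the pivot, x across the pan, z up
- balance: fixed foot, 100 x 400 x 14 mm; origin under the pivot (85 mm up). Beam and pan run along its y, pan middle at +140 mm, counterweight on the -y side, pointer card (180 mm tall) at the pivot. A blue stop (66 mm wide, 10 thick, 30 high) is clamped across the pan, its inner face 15 to 55 mm outwards of point pan_mid: it differs each time, to be felt or seen. Inwards of it the pan is free
- tray: fixed open wooden tray for empties, 130 x 130 mm, walls 5 mm thick and 30 mm high, floor 5 mm thick; origin at the centre of its underside
- bottle: green bottle, 72 mm diameter, 240 mm tall; origin at the centre of its underside; leave alone
- glass: wine glass, 72 mm diameter, 165 mm tall; origin at the centre of its foot; leave alone
- sauce: steel sauce bowl, 70 mm diameter, 35 mm tall; origin at the centre of its underside; leave alone
Not all that is in view belongs to the job. What is meant by the tray is not pink, and is the smaller of those in its own colour.

How it is judged:
By the outcome, as a careful person would: the job done as asked, in the order asked, and still so for the second after the job is handed in, with the robot touching nothing.
It also fails if it takes over 72 s, if anything falls off the work surface, if the arm or the gripper's body presses on something with over 40 N, if the wrist force passes 120 N, or if a joint passes its speed limit or range.

## Working session

There is one attempt and no reset: what is moved stays moved. The work goes in short steps, Python scripts to look and compute and a shell command to move; the robot and the scene stay as the last step left them, time stands still between calls to the robot, and variables do not carry over. Pictures are saved under pics/ and viewed, about 8 in all and at most 12, crops included, and the job is handed in when it is done.

```bash
mkdir -p pics
cat > h.py <<'E'
from workcell import *
import numpy as np, cv2
E
python3 - <<'E'
from h import *
s=get_state();print({k:np.round(v,3).tolist() for k,v in s.items()})
for n in("scene","top"):
    c=read_camera(n);cv2.imwrite(f"pics/{n}0.png",c["image"][:,:,::-1]);np.savez(f"{n}0.npz",**c)
    print(n,c["K"].tolist(),np.round(c["R"],4).tolist(),c["t"])
E
```

```text
{'clock': 0.0, 'joint_pos': [1.121, 0.314, 0.045, 1.304, -0.0, 1.431], 'qvel': [0.0, -0.001, -0.001, -0.0, -0.0, 0.002], 'tau': [0.001, -48.063, 29.853, 0.02, 0.0, 0.0], 'tcp_pos': [0.175, 0.547, 0.23], 'orientation': [-0.0, 0.154, 0.988, -0.001], 'wrist_force': [0.169, -0.386, -0.179], 'ft_torque': [-0.021, 0.002, 0.01], 'finger_gap': 0.085}
scene [[415.1305692823715, 0.0, 247.76347770673868], [0.0, 415.1305692823715, 190.16983394937597], [0.0, 0.0, 1.0]] [[0.8514, 0.5245, 0.004], [0.3496, -0.5619, -0.7497], [-0.3909, 0.6397, -0.6617]] [-0.35391283 -0.08075937  1.58661864]
top [[434.6499770410539, 0.0, 256.5896175330492], [0.0, 434.6499770410539, 191.48793546217837], [0.0, 0.0, 1.0]] [[-0.0296, -0.9995, -0.0066], [-0.9965, 0.03, -0.0784], [0.0786, 0.0042, -0.9969]] [-0.01288915  0.43622229  1.50792111]
```

View pics/scene0.png

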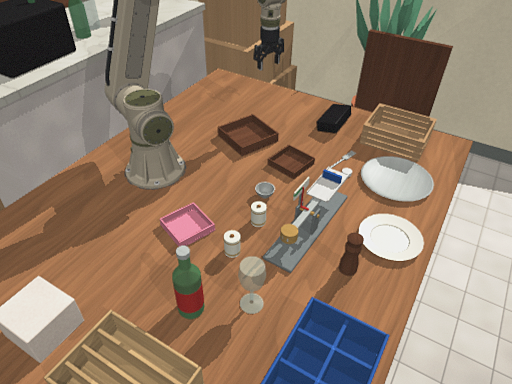

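View pics/top0.png

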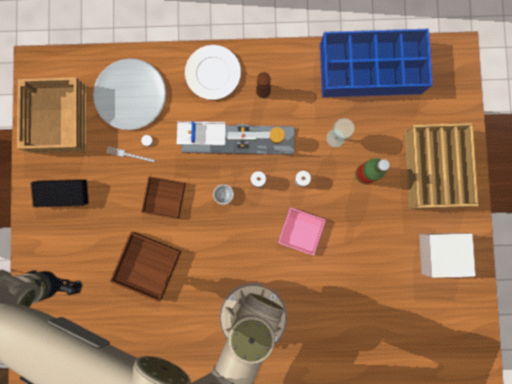

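The scene view shows the two candles at (259,214) and (232,243). The small dark tray is at (291,161), the larger one at (248,134) and the pink one at (187,224).
- **Candles (top view):** (258,179) and (303,178). A small white object at (147,140) could be mistaken for one.
- **Tray (top view):** dark (164,197) is the smaller. The larger dark one is (147,265), and the pink one at (302,231) is ruled out.
- **Balance:** pan at (202,134), counterweight at (278,135).

Next is one close crop to check this.

Run:
```python
from h import *
a=cv2.imread("pics/top0.png")[110:225,130:330];cv2.imwrite("pics/crop1.png",cv2.resize(a,None,fx=4,fy=4,interpolation=cv2.INTER_CUBIC))
```

```text
(no output)
```

View pics/crop1.png

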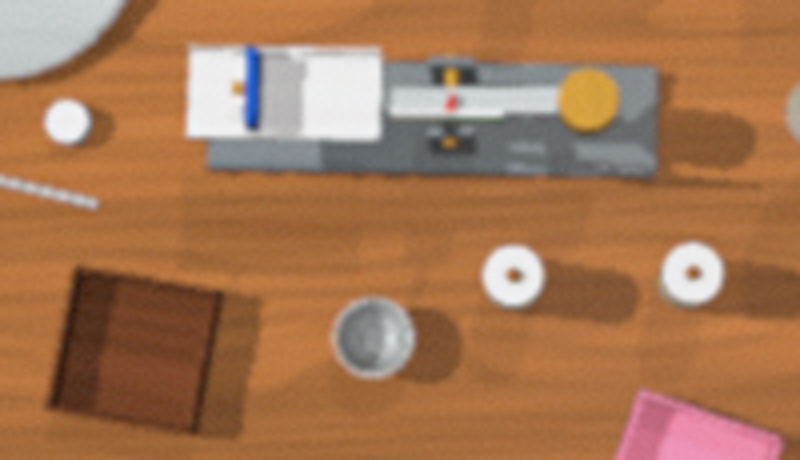

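The crop confirms it. It shows the candles at crop (514,275) and (693,273) and the dark tray with corners (78,267), (221,292), (195,433), (49,408). The pan runs x 187–381 with the blue stop's inner edge at about 259, and the white round thing at (68,121) is too small to be a candle.

```bash
cat >> h.py <<'E'
def bp(c,uv,z):
    d=c["R"].T@np.linalg.inv(c["K"])@np.array([*uv,1.]); o=-c["R"].T@c["t"]
    return (o+d*(z-o[2])/d[2])[:2]
def toolrel(p):  # world xy -> tool-axis shift in 40 mm units from present TCP
    s=get_state(); w,x,y,z=s["orientation"]
    from scipy.spatial.transform import Rotation as Ro
    R=Ro.from_quat([x,y,z,w]).as_matrix()
    return np.round(R.T@(np.array(p)-s["tcp_pos"])/0.04,3),np.round(R,3).tolist()
E
python3 - <<'E'
from h import *
c=np.load("top0.npz")
f=lambda u,v,z:bp(c,((u+.5)/4-.5+130,(v+.5)/4-.5+110),z)
for n,p in dict(A=(514,275,.074),B=(693,273,.074),p1=(187,46,.105),p2=(381,48,.105),p3=(380,139,.105),p4=(186,136,.105),s1=(259,50,.129),s2=(259,128,.129),f1=(656,66,.014),f2=(656,178,.014),f3=(207,170,.014),t1=(78,267,.03),t2=(221,292,.03),t3=(195,433,.03),t4=(49,408,.03),sauce=(374,337,.035),ptr=(452,103,.18),white=(68,121,.04)).items(): print(n,f(*p).round(4))
p=np.array([[-.04+.04,0,0]]) 
print(toolrel([.4,.0,.2]))
for n in("wrist",):
    k=read_camera(n);print(k["K"].tolist(),(-k["R"].T@k["t"]).round(3),k["R"].round(3).tolist())
E
```

```text
A [ 0.4755 -0.0327]
B [ 0.4726 -0.184 ]
p1 [0.6733 0.2355]
p2 [0.6666 0.073 ]
p3 [0.5895 0.0756]
p4 [0.597  0.2375]
s1 [0.6621 0.1717]
s2 [0.5971 0.1729]
f1 [ 0.665  -0.1644]
f2 [ 0.5645 -0.1608]
f3 [0.5838 0.2365]
t1 [0.4989 0.3478]
t2 [0.4732 0.2232]
t3 [0.3511 0.2478]
t4 [0.3765 0.3743]
sauce [0.4294 0.0902]
ptr [0.6022 0.0123]
white [0.6262 0.3527]
(array([ -9.526, -11.314,   0.779]), [[-0.952, 0.305, -0.001], [0.305, 0.952, -0.001], [0.0, -0.002, -1.0]])
[[328.3855554109125, 0.0, 258.20200715298193], [0.0, 328.3855554109125, 190.83023170299631], [0.0, 0.0, 1.0]] [0.112 0.567 0.372] [[0.305, 0.952, -0.001], [0.918, -0.294, 0.265], [0.252, -0.082, -0.964]]
```

```bash
for i in 1 2 3; do python3 -m crank '{"travel":[[-0.65,-0.65,0],[-1.3,-1.3,0],[-1.95,-1.95,0],[-2.6,-2.6,0],[-3.25,-3.25,0]],"turn":[0,0,0,0,0]}' 85; done
python3 -m crank '{"travel":[[-0.5,-0.5,0],[-1,-1,0],[-1.8,-1.75,0],[-1.8,-1.75,0],[-1.8,-1.75,0]],"turn":[0.1,0.22,0.34,0.46,0.58]}'
python3 -m crank '{"travel":[[0,0,0],[0,0,0],[0,0,0],[0,0,0],[0,0,0]],"turn":[0.12,0.24,0.36,0.48,0.6]}'
python3 -m crank '{"travel":[[0,0,0],[0,0,0],[0,0,0]],"turn":[0.12,0.125,0.125]}'
python3 - <<'E'
from h import *
c=read_camera("wrist");np.savez("w1.npz",**c);cv2.imwrite("pics/w1.png",c["image"][:,:,::-1])
print(toolrel([.4755,-.0327,.2]),get_state()["tcp_pos"],get_state()["joint_pos"])
for p in ([.4755,-.0327,.074],[.4726,-.184,.074]):
    q=c["K"]@(c["R"]@np.array(p)+c["t"]);print(q[:2]/q[2])
E
```

```text
clock: 0.57
tcp_pos: [0.2596, 0.3826, 0.231]
orientation: [-0.0, 0.154, 0.988, -0.0]
wrist_force: [0.4, 0.8, -0.1]
finger_gap: 0.085
clock: 0.98
tcp_pos: [0.3439, 0.2191, 0.2313]
orientation: [0.0, 0.154, 0.988, 0.0]
wrist_force: [1.2, 0.7, 0.1]
finger_gap: 0.0853
clock: 1.4
tcp_pos: [0.4281, 0.0555, 0.2313]
orientation: [0.0, 0.154, 0.988, 0.0]
wrist_force: [1.1, 1.5, -0.3]
finger_gap: 0.0849
clock: 1.82
tcp_pos: [0.476, -0.0337, 0.2306]
orientation: [-0.0, 0.435, 0.9, -0.0]
wrist_force: [0.3, 0.5, -0.2]
finger_gap: 0.085
clock: 2.23
tcp_pos: [0.4749, -0.0313, 0.231]
orientation: [-0.0, 0.68, 0.733, -0.0]
wrist_force: [0.0, 0.2, 0.4]
finger_gap: 0.085
clock: 2.48
tcp_pos: [0.4749, -0.0313, 0.2311]
orientation: [-0.0, 0.721, 0.692, -0.0]
wrist_force: [0.1, -1.0, -0.4]
finger_gap: 0.0849
(array([-0.036,  0.016,  0.777]), [[0.041, 0.999, -0.0], [0.999, -0.041, 0.0], [0.0, -0.0, -1.0]]) [ 0.47493612 -0.03124199  0.23110036] [-2.34635264e-01  1.22124913e-01 -1.97876020e-01  1.25120468e+00
  1.03725927e-04  1.37698242e+00]
[258.57953754 175.9319131 ]
[261.67969492 315.90577851]
```

View pics/w1.png

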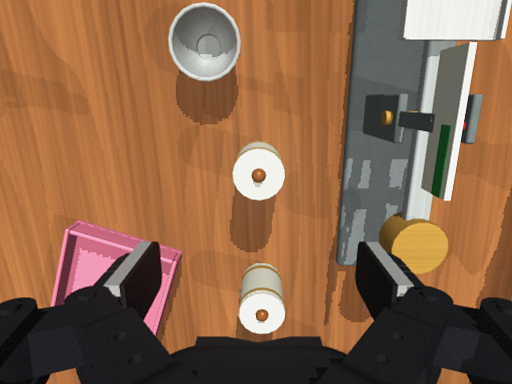

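The wrist view shows candle A's dome at (259,175) and B's at (262,315). My projections were (258.6,175.9) and (261.7,315.9), so the positions agree and I can grasp A.

```bash
python3 -m crank '{"travel":[[-0.04,0.02,0.8],[-0.04,0.02,1.7],[-0.04,0.02,2.6],[-0.04,0.02,3.5],[-0.04,0.02,4.3]],"turn":[0,0,0,0,0]}' 85
python3 -m crank '{"travel":[[0,0,0.4],[0,0,0.76],[0,0,0.76]],"turn":[0,0,0]}'
for i in 1 2; do python3 -m crank '{"travel":[[0,0,0],[0,0,0],[0,0,0],[0,0,0],[0,0,0]],"turn":[0,0,0,0,0]}' 40 25; done
python3 -m crank '{"travel":[[0,0,-0.3],[0,0,-0.8],[0,0,-1.4],[0,0,-2],[0,0,-2.6]],"turn":[0,0,0,0,0]}'
python3 -m crank '{"travel":[[0,0,-0.6],[0,0,-0.9],[0,0,-0.9],[0,0,-0.9],[0,0,-0.9]],"turn":[0,0,0,0,0]}'
python3 - <<'E'
from h import *
u=np.array([.046,.999]);pm=np.array([.6316,.1554]);p=pm-.03*u
print(toolrel([*p,.13]),get_state()["wrist_force"])
E
```

```text
clock: 2.95
tcp_pos: [0.4752, -0.0327, 0.0575]
orientation: [-0.0, 0.722, 0.692, -0.0]
wrist_force: [0.6, 0.3, -0.4]
finger_gap: 0.085
clock: 3.2
tcp_pos: [0.4733, -0.0323, 0.026]
orientation: [-0.002, 0.722, 0.692, -0.001]
wrist_force: [0.1, 0.4, -0.5]
finger_gap: 0.085
clock: 3.62
tcp_pos: [0.4765, -0.0331, 0.0302]
orientation: [0.001, 0.722, 0.691, 0.0]
wrist_force: [-1.9, -0.5, 7.3]
finger_gap: 0.0489
clock: 4.03
tcp_pos: [0.4764, -0.0331, 0.0302]
orientation: [0.001, 0.722, 0.691, 0.0]
wrist_force: [-2.3, 0.5, 5.7]
finger_gap: 0.0489
clock: 4.45
tcp_pos: [0.4753, -0.0328, 0.1338]
orientation: [-0.0, 0.722, 0.691, -0.0]
wrist_force: [1.2, -0.2, -4.3]
finger_gap: 0.0487
clock: 4.87
tcp_pos: [0.475, -0.0327, 0.1677]
orientation: [-0.001, 0.722, 0.691, -0.0]
wrist_force: [-0.6, 0.6, -4.5]
finger_gap: 0.0489
(array([4.12 , 3.705, 0.939]), [[0.044, 0.999, -0.002], [0.999, -0.044, 0.001], [0.0, -0.002, -1.0]]) [-0.59780749  0.60993787 -4.54016137]
```

Run:
```python
from h import *
c=np.load("w1.npz")
for p in((475,45),(448,198)): print(bp(c,p,.18),bp(c,p,.1))
for p in ((421,188),(462,45)): print(bp(c,p,.1),bp(c,p,.18))
for p in ((403,38),(497,38)): print(bp(c,p,.105))
```

```text
[0.59685856 0.0593209 ] [0.64607448 0.06935082]
[ 0.59192561 -0.02727808] [ 0.63909762 -0.05312934]
[ 0.61489169 -0.04315431] [ 0.57481093 -0.02022529]
[0.63609697 0.06976172] [0.58980402 0.05961142]
[0.58837815 0.07583254]
[0.6588377  0.07293028]
```

```bash
python3 -m crank '{"travel":[[0.9,0,0],[1.8,0,0],[2.7,0,0],[3.5,0,0],[4.12,0,0]],"turn":[0,0,0,0,0]}'
python3 -m crank '{"travel":[[0,0.8,0],[0,1.6,0],[0,2.5,0],[0,3.3,0],[0,3.7,0]],"turn":[0,0,0,0,0]}'
python3 -m crank '{"travel":[[0,0,0.1],[0,0,0.2],[0,0,0.3],[0,0,0.4],[0,0,0.5]],"turn":[0,0,0,0,0]}'
python3 - <<'E'
from h import *
c=read_camera("wrist");np.savez("w2.npz",**c);cv2.imwrite("pics/w2.png",c["image"][:,:,::-1])
print(get_state()["tcp_pos"],get_state()["wrist_force"])
E
```

```text
clock: 5.28
tcp_pos: [0.4817, 0.1338, 0.167]
orientation: [-0.001, 0.722, 0.692, -0.001]
wrist_force: [0.1, -0.4, -4.2]
finger_gap: 0.049
clock: 5.7
tcp_pos: [0.6337, 0.1249, 0.1661]
orientation: [-0.0, 0.723, 0.691, -0.0]
wrist_force: [-0.5, 0.0, -3.7]
finger_gap: 0.0485
clock: 6.12
tcp_pos: [0.6296, 0.1253, 0.1481]
orientation: [-0.001, 0.722, 0.691, -0.001]
wrist_force: [0.3, -0.3, -3.5]
finger_gap: 0.0489
[0.62939431 0.12530186 0.14744936] [-0.59569899  0.28363499 -3.95141819]
```

View pics/w2.png

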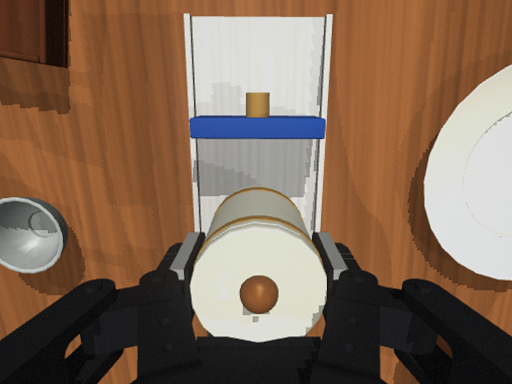

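The view shows the candle centred between the lips, with the dome at (259,294) and the lips at columns 188 and 330. The blue stop's inner-face foot is at row 138. I'll lower gently now.

```bash
python3 - <<'E'
from h import *
c=np.load("w2.npz")
print(bp(c,(258,138),.099),bp(c,(258,123),.129),bp(c,(258,116),.129),bp(c,(258,14),.105))
E
python3 -m crank '{"travel":[[0,0,0.1],[0,0,0.2],[0,0,0.3],[0,0,0.35],[0,0,0.35]],"turn":[0,0,0,0,0]}'
for i in 1 2 ; do python3 -m crank '{"travel":[[0,0,0.03],[0,0,0.05],[0,0,0.05]],"turn":[0,0,0]}';done
```

```text
[0.63171314 0.17081768] [0.63223845 0.18126399] [0.63238277 0.18454898] [0.63450676 0.23410235]
clock: 6.58
tcp_pos: [0.6305, 0.1252, 0.1343]
orientation: [-0.0, 0.722, 0.691, -0.0]
wrist_force: [-0.1, -0.0, -2.7]
finger_gap: 0.0486
clock: 6.83
tcp_pos: [0.631, 0.1252, 0.1329]
orientation: [0.0, 0.723, 0.691, 0.0]
wrist_force: [-0.5, -0.5, -3.6]
finger_gap: 0.049
clock: 7.08
tcp_pos: [0.6308, 0.1252, 0.1307]
orientation: [-0.0, 0.723, 0.691, -0.0]
wrist_force: [-0.4, 0.2, -3.5]
finger_gap: 0.0491
```

```bash
for i in 1 2 3; do python3 -m crank '{"travel":[[0,0,0.03],[0,0,0.05],[0,0,0.05]],"turn":[0,0,0]}' | grep -E 'tcp|force';done
```

```text
tcp_pos: [0.631, 0.1253, 0.1289]
wrist_force: [-0.3, 0.2, -2.2]
tcp_pos: [0.631, 0.1254, 0.1268]
wrist_force: [-0.8, 0.6, -2.0]
tcp_pos: [0.631, 0.1255, 0.125]
wrist_force: [-0.5, 2.2, -0.6]
```

```bash
python3 -m crank '{"travel":[[0.1,0,0],[0.2,0,0],[0.3,0,0],[0.4,0,0.02],[0.4,0,0.02]],"turn":[0,0,0,0,0]}' | grep -E 'tcp|force'
for i in 1 2 3; do python3 -m crank '{"travel":[[0.03,0,0],[0.05,0,0],[0.05,0,0]],"turn":[0,0,0]}' | grep -E 'tcp|force';done
```

```text
tcp_pos: [0.6318, 0.1421, 0.124]
wrist_force: [0.4, 0.4, -1.6]
tcp_pos: [0.6318, 0.1433, 0.1241]
wrist_force: [0.1, -0.7, -1.2]
tcp_pos: [0.6318, 0.1453, 0.1241]
wrist_force: [-0.6, -1.1, -0.7]
tcp_pos: [0.6318, 0.1474, 0.1241]
wrist_force: [0.1, -1.2, -2.6]
```

```bash
for i in 1 2 3; do python3 -m crank '{"travel":[[0.03,0,0],[0.04,0,0],[0.04,0,0]],"turn":[0,0,0]}' | grep -E 'tcp|force'; [ $i = 1 ]
python3 - <<'E'
from h import *
c=read_camera("wrist");np.savez("w3.npz",**c);cv2.imwrite("pics/w3.png",c["image"][:,:,::-1])
E
done
```

```text
tcp_pos: [0.6319, 0.149, 0.1241]
wrist_force: [-0.6, -1.1, -1.8]
tcp_pos: [0.632, 0.1505, 0.1241]
wrist_force: [0.4, -1.2, -2.0]
tcp_pos: [0.6321, 0.1515, 0.124]
wrist_force: [0.0, -2.4, -2.0]
```

View pics/w3.png

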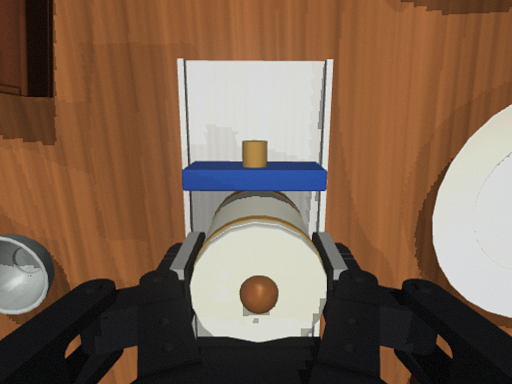

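At y=0.149 the candle's far edge (row 190) is almost at the stop's face (rows 175–190). A couple more millimetres should do it.

```bash
for i in 1 2 3; do python3 -m crank '{"travel":[[0.03,0,0],[0.04,0,0],[0.04,0,0]],"turn":[0,0,0]}' | grep -E 'tcp|force'; done
```

```text
tcp_pos: [0.6321, 0.1522, 0.1237]
wrist_force: [-0.6, -5.4, -2.8]
tcp_pos: [0.632, 0.1538, 0.1237]
wrist_force: [-0.3, -6.0, -2.6]
tcp_pos: [0.632, 0.1553, 0.1237]
wrist_force: [-0.4, -7.0, -2.7]
```

```bash
python3 -m crank '{"travel":[[-0.03,0,0],[-0.06,0,0],[-0.06,0,0]],"turn":[0,0,0]}' | grep -E 'tcp|force'
for i in 1 2 3; do python3 -m crank '{"travel":[[0,0,0.03],[0,0,0.06],[0,0,0.06]],"turn":[0,0,0]}' | grep -E 'tcp|force'; done
```

```text
tcp_pos: [0.6321, 0.1545, 0.1241]
wrist_force: [-0.8, -2.0, -2.1]
tcp_pos: [0.6321, 0.1547, 0.1215]
wrist_force: [-0.9, -1.5, -1.3]
tcp_pos: [0.6322, 0.1547, 0.1191]
wrist_force: [-1.1, -0.5, -1.5]
tcp_pos: [0.6322, 0.1546, 0.1167]
wrist_force: [-0.5, -0.2, -0.5]
```

```bash
python3 -m crank '{"travel":[[0.03,0,0.03],[0.05,0,0.05],[0.05,0,0.05]],"turn":[0,0,0]}' | grep -E 'tcp|force'
python3 -m crank '{"travel":[[0.03,0,0],[0.04,0,0],[0.04,0,0]],"turn":[0,0,0]}' | grep -E 'tcp|force'
for i in 1 2 3; do python3 -m crank '{"travel":[[0,0,0],[0,0,0],[0,0,0],[0,0,0],[0,0,0]],"turn":[0,0,0,0,0]}' 62 | grep -E 'tcp|force|gap';done
python3 - <<'E'
from h import *
for n in("wrist","scene"):
    c=read_camera(n);np.savez(n+"4.npz",**c);cv2.imwrite(f"pics/{n}4.png",c["image"][:,:,::-1])
a=cv2.imread("pics/scene4.png")[130:290,220:380];b=cv2.imread("pics/wrist4.png")
cv2.imwrite("pics/m4.png",np.hstack([cv2.resize(a,(400,400),interpolation=2),cv2.resize(b[:,100:],(400,373))[:,:] if 0 else cv2.resize(b[:,64:448],(400,400))]))
E
```

```text
tcp_pos: [0.6326, 0.1561, 0.1148]
wrist_force: [-0.2, -2.3, -0.6]
tcp_pos: [0.6326, 0.1566, 0.1148]
wrist_force: [-0.3, -5.8, -1.1]
tcp_pos: [0.6325, 0.1583, 0.1151]
wrist_force: [0.5, -0.2, -0.1]
finger_gap: 0.0621
tcp_pos: [0.6324, 0.158, 0.1149]
wrist_force: [-0.7, -0.4, -0.3]
finger_gap: 0.0621
tcp_pos: [0.6324, 0.158, 0.1149]
wrist_force: [0.0, -1.0, -0.2]
finger_gap: 0.0622
```

View pics/m4.png

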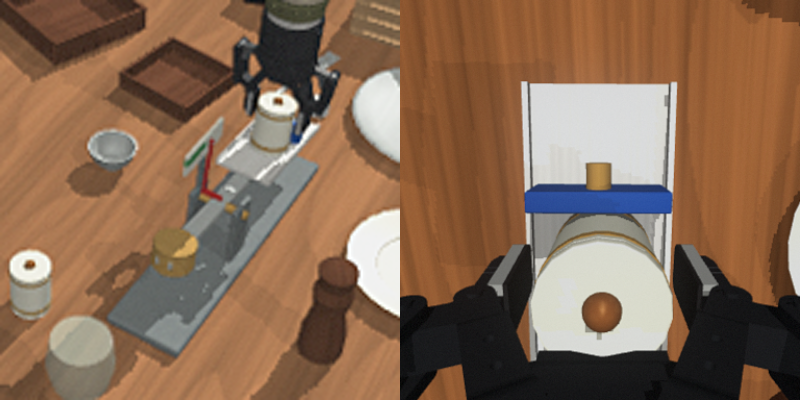

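Released: candle A stands by the stop with the counterweight up and the pan down. I'll lift clear and measure the tilt.

```bash
python3 -m crank '{"travel":[[0,0,-0.2],[0,0,-0.6],[0,0,-1.3],[0,0,-2.1],[0,0,-3]],"turn":[0,0,0,0,0]}' | grep -E 'tcp|force'
python3 -m crank '{"travel":[[0,0,-0.2],[-0.5,0,-0.4],[-1.1,0,-0.4],[-1.5,0,-0.4],[-1.5,0,-0.4]],"turn":[0,0,0,0,0]}' | grep -E 'tcp|force'
python3 - <<'E'
from h import *
for n in("wrist","scene","top"):
    c=read_camera(n);np.savez(n+"5.npz",**c);cv2.imwrite(f"pics/{n}5.png",c["image"][:,:,::-1])
b=cv2.imread("pics/wrist5.png")[0:300,100:420]
a=cv2.imread("pics/scene5.png")[145:265,260:380]
cv2.imwrite("pics/m5.png",np.hstack([cv2.resize(a,(400,400),interpolation=2),cv2.resize(b,(400,400))]))
E
```

```text
tcp_pos: [0.6314, 0.1579, 0.2355]
wrist_force: [0.5, 1.5, 0.1]
tcp_pos: [0.6299, 0.0953, 0.2518]
wrist_force: [1.5, 0.5, 0.2]
```

View pics/m5.png

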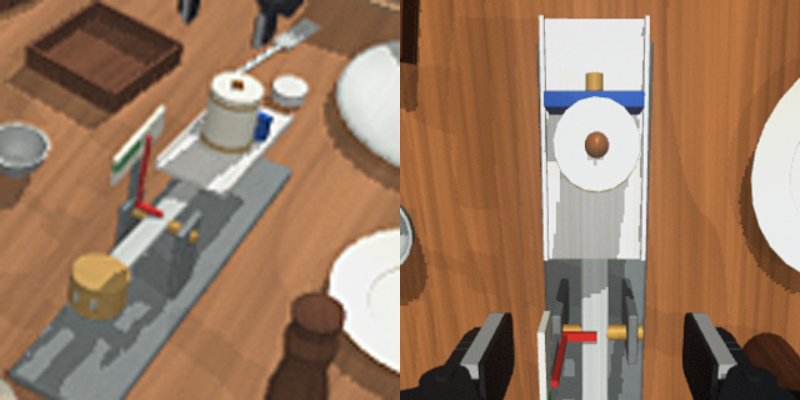

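The left half (scene) shows candle A upright on the pan touching the blue stop, with the counterweight raised. The right half (wrist) shows candle and stop in contact at about (595,100), pan outer lip ends at (542,17) and (648,15), and inner ends at about (545,258) and (645,258). I'll fit the tilt from those.

Run:
```python
from h import *
from scipy.optimize import least_squares
u=np.array([.046,.999,0]);v=np.array([.999,-.046,0]);z=np.array([0,0,1.])
def P(c,X): q=c["K"]@(c["R"]@X+c["t"]);return q[:2]/q[2]
def X(o,th,x,y,h): return np.array([o[0],o[1],.085])+v*x+u*(y*np.cos(th)+h*np.sin(th))+z*(h*np.cos(th)-y*np.sin(th))
w5=np.load("wrist5.npz");w2=np.load("w2.npz")
px5={(-.038,.22):(213.6,12.8),(.038,.22):(298.4,11.3),(-.038,.06):(216,193.5),(.038,.06):(296,193.5)}
px2={(-.038,.22):(185,14),(.038,.22):(331,14)}
f=lambda p,c,d:np.concatenate([P(c,X(p[:2],p[2],a,b,.02 if b>.1 else .014))-uv for (a,b),uv in d.items()])
r=least_squares(f,[.625,.0155,.1],args=(w5,px5));print("w5",r.x,r.fun.round(1))
r2=least_squares(f,[.625,.0155,.0],args=(w2,px2));print("w2 level",r2.x,r2.fun.round(1))
for s in("scene5","top5"):
    c=np.load(s+".npz")
    for th in(0,.03,.1): print(s,th,[P(c,X([.625,.0155],th,a,.22,.02)).round(1).tolist() for a in(-.038,.038)])
```

```text
w5 [0.62484045 0.01490672 0.12901624] [-1.4 -0.3  1.   1.1  0.5 -0.4 -0.1 -0.5]
w2 level [0.62439599 0.01494475 0.0191112 ] [ 0.  -0.2 -0.   0.2]
scene5 0 [[328.5, 165.9], [348.9, 173.8]]
scene5 0.03 [[328.3, 167.3], [348.7, 175.2]]
scene5 0.1 [[327.8, 170.8], [348.0, 178.7]]
top5 0 [[176.3, 143.6], [177.0, 121.2]]
top5 0.03 [[176.5, 144.0], [177.2, 121.6]]
top5 0.1 [[177.2, 144.8], [177.9, 122.7]]
```

Run:
```python
from h import *
from scipy.optimize import brentq
u=np.array([.046,.999,0]);z=np.array([0,0,1.])
c=np.load("wrist5.npz")
def X(th,y,h): return np.array([.6248,.0149,.085])+u*(y*np.cos(th)+h*np.sin(th))+z*(h*np.cos(th)-y*np.sin(th))
def yy(row,h,th):
    def g(y): q=c["K"]@(c["R"]@X(th,y,h)+c["t"]);return q[1]/q[2]-row
    return brentq(g,0,.3)
for th in(.11,.13): print(th,"dome",yy(108,.014+.075,th),"stop in top",yy(80,.044,th),"stop out top",yy(68.3,.044,th))
b=cv2.imread("pics/wrist5.png")[55:160,195:315];cv2.imwrite("pics/c5.png",cv2.resize(b,None,fx=5,fy=5,interpolation=2))
print(toolrel([.4726,-.184,.25]))
```

```text
0.11 dome 0.13287194700065807 stop in top 0.15906386729522068 stop out top 0.1681873433555197
0.13 dome 0.1313504627141751 stop in top 0.15874892263399018 stop out top 0.1680154659600256
(array([-7.223, -3.612,  0.023]), [[0.044, 0.999, 0.0], [0.999, -0.044, 0.001], [0.001, 0.0, -1.0]])
```

View pics/c5.png

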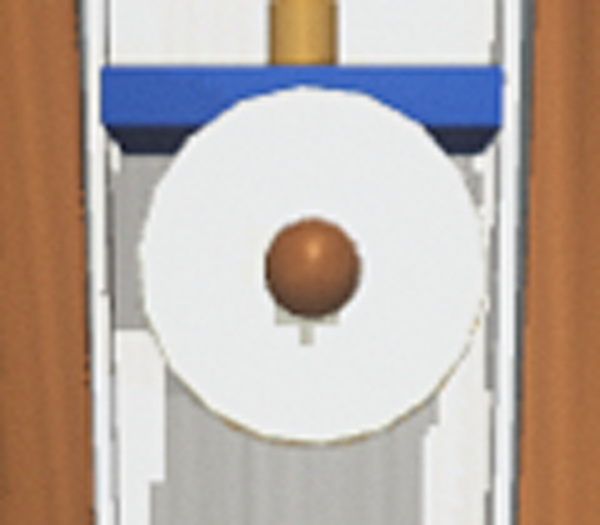

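In the close-up the disc overlaps the blue bar squarely and the estimated gap is 1–2 mm, within measurement error. The push also gave 5.8 N of contact force at release. The tilt of about 0.11–0.13 means A is loaded, so it stays. Next, candle B goes to the tray.

```bash
python3 -m crank '{"travel":[[-0.7,-0.4,0],[-1.5,-0.8,0],[-2.3,-1.2,0],[-3.1,-1.6,0],[-3.9,-2,0]],"turn":[0,0,0,0,0]}' 85| grep -E 'tcp|force'
python3 -m crank '{"travel":[[-0.8,-0.4,0],[-1.6,-0.8,0],[-2.4,-1.2,0],[-3.3,-1.6,0],[-3.3,-1.6,0]],"turn":[0,0,0,0,0]}' | grep -E 'tcp|force'
python3 - <<'E'
from h import *
print(toolrel([.4726,-.184,.028]))
E
```

```text
tcp_pos: [0.5422, -0.0542, 0.2508]
wrist_force: [-1.3, -0.6, 0.2]
tcp_pos: [0.4713, -0.1875, 0.251]
wrist_force: [0.6, 0.1, -0.1]
(array([0.101, 0.032, 5.575]), [[0.049, 0.999, -0.001], [0.999, -0.049, -0.002], [-0.002, -0.0, -1.0]])
```

```bash
python3 -m crank '{"travel":[[0.08,0.02,0.8],[0.08,0.02,1.7],[0.08,0.02,2.6],[0.08,0.02,3.5],[0.08,0.02,4.4]],"turn":[0,0,0,0,0]}' | grep -E 'tcp|force'
python3 -m crank '{"travel":[[0,0,0.5],[0,0,1],[0,0,1.15],[0,0,1.15]],"turn":[0,0,0,0]}'| grep -E 'tcp|force'
for i in 1 2; do python3 -m crank '{"travel":[[0,0,0],[0,0,0],[0,0,0],[0,0,0],[0,0,0]],"turn":[0,0,0,0,0]}' 40 25| grep -E 'tcp|force|gap'; done
python3 -m crank '{"travel":[[0,0,-0.3],[0,0,-0.8],[0,0,-1.4],[0,0,-2],[0,0,-2.6]],"turn":[0,0,0,0,0]}'| grep -E 'tcp|force'
python3 -m crank '{"travel":[[0,0,-0.5],[0,0,-0.9],[0,0,-0.9],[0,0,-0.9],[0,0,-0.9]],"turn":[0,0,0,0,0]}'
python3 - <<'E'
from h import *
print(toolrel([.425,.298,.17]))
E
```

```text
tcp_pos: [0.4748, -0.1791, 0.0737]
wrist_force: [0.0, 0.3, 0.4]
tcp_pos: [0.4733, -0.1785, 0.0273]
wrist_force: [0.0, -0.0, 0.4]
tcp_pos: [0.475, -0.1806, 0.0304]
wrist_force: [-1.8, 0.7, 6.8]
finger_gap: 0.0491
tcp_pos: [0.475, -0.1807, 0.0304]
wrist_force: [-1.8, 1.4, 6.3]
finger_gap: 0.0488
tcp_pos: [0.474, -0.1801, 0.1342]
wrist_force: [-0.1, -0.5, -0.5]
clock: 17.63
tcp_pos: [0.4736, -0.1799, 0.168]
orientation: [-0.001, 0.723, 0.691, -0.0]
wrist_force: [-1.0, -0.3, -1.8]
finger_gap: 0.0487
(array([11.883, -1.742, -0.042]), [[0.044, 0.999, -0.001], [0.999, -0.044, 0.001], [0.001, -0.001, -1.0]])
```

Lifting B gives about 1.5 N against A's 4 N, so B is the empty one. It goes to the tray at (0.425, 0.298).

```bash
python3 -m crank '{"travel":[[0.7,-0.2,0],[1.6,-0.5,0],[2.5,-0.8,0],[3.4,-1.1,0],[4.3,-1.4,0]],"turn":[0,0,0,0,0]}' | grep -E 'tcp|force'
python3 -m crank '{"travel":[[0.9,0,0],[1.8,-0.1,0],[2.7,-0.2,0],[3.6,-0.3,0],[4.5,-0.34,0]],"turn":[0,0,0,0,0]}'| grep -E 'tcp|force'
python3 -m crank '{"travel":[[0.9,0,0],[1.8,0,0],[2.6,0,0],[3.08,0,0],[3.08,0,0]],"turn":[0,0,0,0,0]}'| grep -E 'tcp|force'
python3 -m crank '{"travel":[[0,0,0.5],[0,0,1.1],[0,0,1.8],[0,0,2.3],[0,0,2.3]],"turn":[0,0,0,0,0]}'| grep -E 'tcp|force'
python3 - <<'E'
from h import *
print(toolrel([.425,.298,.036]))
c=read_camera("wrist");np.savez("w6.npz",**c);cv2.imwrite("pics/w6.png",c["image"][:,:,::-1])
E
```

```text
tcp_pos: [0.4239, -0.0044, 0.1671]
wrist_force: [0.5, -0.1, -2.3]
tcp_pos: [0.4182, 0.176, 0.1673]
wrist_force: [0.6, -0.9, -1.0]
tcp_pos: [0.4247, 0.3008, 0.167]
wrist_force: [0.8, 0.1, -1.3]
tcp_pos: [0.4213, 0.295, 0.0714]
wrist_force: [-0.8, 0.2, -1.6]
(array([0.085, 0.098, 0.885]), [[0.044, 0.999, -0.009], [0.999, -0.045, -0.005], [-0.005, -0.009, -1.0]])
```

View pics/w6.png

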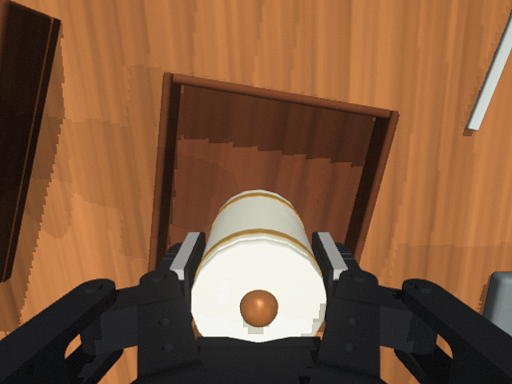

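The candle, dome at (259,307), hangs over the tray, between the side walls at columns 165 and 390. I'll lower it softly and release.

```bash
python3 -m crank '{"travel":[[0,0,0.3],[0,0,0.6],[0,0,0.75],[0,0,0.75]],"turn":[0,0,0,0]}'| grep -E 'tcp|force'
for i in 1 2; do python3 -m crank '{"travel":[[0,0,0.03],[0,0,0.06],[0,0,0.06]],"turn":[0,0,0]}'| grep -E 'tcp|force'; done
```

```text
tcp_pos: [0.4251, 0.2971, 0.0466]
wrist_force: [-0.7, -0.2, -1.7]
tcp_pos: [0.426, 0.2978, 0.0452]
wrist_force: [-0.4, 0.3, -2.4]
tcp_pos: [0.4255, 0.2976, 0.0421]
wrist_force: [1.1, -0.6, -1.6]
```

```bash
for i in 1 2 3; do python3 -m crank '{"travel":[[0,0,0.03],[0,0,0.06],[0,0,0.06]],"turn":[0,0,0]}'| grep -E 'tcp|force'; done
```

```text
tcp_pos: [0.4254, 0.2975, 0.0394]
wrist_force: [0.8, -0.2, -0.8]
tcp_pos: [0.4253, 0.2976, 0.037]
wrist_force: [1.1, 0.2, -1.9]
tcp_pos: [0.4256, 0.2978, 0.0355]
wrist_force: [-1.5, -0.4, 3.2]
```

Contact with the tray floor. I'll release, lift and check.

```bash
for i in 1 2; do python3 -m crank '{"travel":[[0,0,0],[0,0,0],[0,0,0],[0,0,0]],"turn":[0,0,0,0]}' 64 | grep -E 'force|gap'; done
python3 -m crank '{"travel":[[0,0,-0.2],[0,0,-0.6],[0,0,-1.3],[0,0,-2.1],[0,0,-3]],"turn":[0,0,0,0,0]}' | grep -E 'tcp|force'
python3 -m crank '{"travel":[[0,-0.2,-0.5],[0,-0.4,-1],[0,-0.4,-1],[0,-0.4,-1],[0,-0.4,-1]],"turn":[0,0,0,0,0]}'
python3 - <<'E'
from h import *
ims=[]
for n,(a,b,d,e) in dict(scene=(120,280,220,380),top=(100,240,130,330)).items():
    c=read_camera(n);np.savez(n+"7.npz",**c);im=c["image"][:,:,::-1];cv2.imwrite(f"pics/{n}7.png",im)
    ims.append(cv2.resize(im[a:b,d:e],(400,400 if n=="scene" else 280),interpolation=2))
ims[1]=np.vstack([ims[1],np.zeros((120,400,3),np.uint8)])
cv2.imwrite("pics/m7.png",np.hstack(ims))
E
```

```text
wrist_force: [0.0, 0.6, 0.0]
finger_gap: 0.0644
wrist_force: [0.5, -0.3, -0.6]
finger_gap: 0.0642
tcp_pos: [0.4245, 0.2971, 0.1558]
wrist_force: [0.9, 1.3, -0.2]
clock: 22.43
tcp_pos: [0.4094, 0.2982, 0.1947]
orientation: [0.0, 0.722, 0.691, 0.0]
wrist_force: [-0.0, 0.3, -0.6]
finger_gap: 0.0641
```

View pics/m7.png

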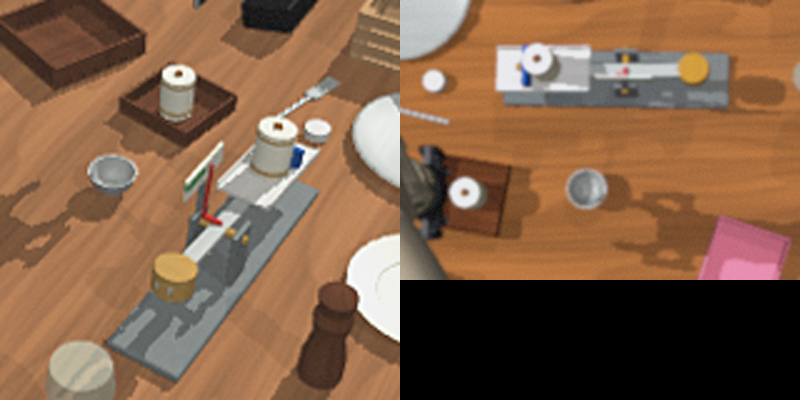

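Candle B stands upright in the small dark tray (178,95 in the left half). Candle A is alone on the pan against the stop (275,150) with the beam down. The gripper is clear, so I'm handing in.

```bash
python3 -c "
from workcell import *
print(hand_in())"
```

```text
the job is handed in; nothing more can be done
None
```

I weighed candle A, found it is the loaded one and left it standing alone on the pan. The empty candle B is upright in the small dark tray. The job was handed in at about 22.5 s of the 72 s allowed.

- **Weighing:** I set A down gently and slid it outwards until I felt the stop, with about 7 N sideways at most. With A released, the beam read about 0.11 to 0.13 rad, well above the 0.06 that parts the two.
- **Cross-check:** B never went on the balance. The wrist force on lifting agreed with the result, at about 4 N for A and 1.5 N for B.
- **Leaning on the balance:** the gripper never leaned its weight on it. The wrist force while A was on the pan showed it still carrying part of the candle.
- **Last pictures:** both candles are upright, A is by the stop with the beam down, and B is in the tray with the gripper clear. The sauce bowl looks unmoved. The wine glass shows only partly in the last crops and the bottle not at all; the arm went near neither.

Two checks did not agree exactly:
- **Tilt fit:** the same kind of fit on the level pan gave 0.019 rad instead of 0, so the reading may be up to about 0.02 rad off.
- **Gap to the stop:** the picture suggested 1 to 2 mm between A and the stop. I took that as measurement error, because the candle was pressing on the stop with 5.8 N when I let go, and I did not nudge it again.

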